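Clamp a sample tube in the V-cradle

ROBOT

A 7-joint arm with a two-finger parallel gripper is mounted at the origin on the work surface. World frame = base frame: x ahead of the robot, y to its left, z up, the work surface at z = 0. Lengths are in mm, angles in rad, forces in N, time in s.
With the tool pointing down it reaches from about 425 to 875 mm from the base axis. Payload 8.4 kg.
Tool frame: the origin (TCP) lies midway between the tips of the shut fingers; the grasp point (between the pads) lies grip_depth behind it (grip_depth is the distance from the TCP to the grasp point, in mm); x points along the fingers, y is the direction in which the jaws open and shut, and the axes are right-handed (so a half turn about x gives the same grasp; the last joint's range is limited). The gripper opens to 87 mm and grips with 3 to 60 N. Pads are 19 mm wide; open, the fingers measure 117 mm over their backs; the gripper's body (75 mm by 190 mm) begins 51 mm behind the grasp point.
Start: joints at [-1.199, 0.333, 0.04, 1.465, -0.013, 1.343, -0.059], TCP at [294.836, 579.254, 222.546] pointing down, gripper open.
Joint ranges: [-2.58, 2.58], [-0.38, 2.09], [-1.3, 1.39], [0.25, 2.4], [-1.5, 4.64], [0.08, 2.09], [-2.65, 2.65]. Speed limits (rad/s): [2.22, 2.22, 2.79, 2.79, 3.14, 3.14, 3.14].

INTERFACE

Orientations are given as a unit quaternion [w, x, y, z].
In Python, from workcell import sense, read_camera, camera_model, hand_in, grip_depth gives the robot as it stands. The module is installed in compiled form; this text tells all that it offers.
- The arm moves only by the tool move_arm, never from a script. Its argument "commands" is one flat list of numbers, 7 for each row, row after row: the turn, a rotation vector about the tool's x, y, z in degrees, then the shift along the tool's x, y, z in mm, then the opening, from 0 (shut) to 1 (fully open). A call has 1 to 8 rows; each row is the pose to reach, as a shift and turn from the pose commanded when the call began, along the tool's axes at that moment; what a row does not reach only later rows make up. A row lasts 1/12 s, in which the tool goes at most 41.7 mm and 7.16 degrees, less where a joint would pass 70% of its speed; a pose out of reach is approached as far as the arm can. A call with a gripper value outside its range is refused whole. The fingers move at their own pace and stop on an object; the grip force is fixed at half the most. Time passes only in rows, so rows that repeat a pose let the fingers close. It gives the time, the measured TCP pose, the force and the opening at its end, in the units of the state.
- sense(): the state, without advancing time (a new reading comes with each control period).
- read_camera(name): name is "scene" or "top" or "wrist"; returns (picture, depth): 400x640x3 uint8, red, green, blue; 400x640 float32, mm along the optical axis (not along the pixel's ray), 0 where there is no reading.
- camera_model(name): a dict with "fx", "fy", "cx", "cy" (pixels), "T" (4x4, takes a point from camera to world coordinates); the wrist camera has in their place "hand_eye" (4x4, takes a point from camera to tool coordinates, whose origin is the TCP and whose axes are the tool frame's). Camera axes: x right, y up, looking along -z (the intrinsics and any distortion apply to the point x, -y, -z); pixel columns grow to the right and rows downward; lengths in mm; the calibration is good to about 2 mm. The wrist camera is an equidistant fisheye: a pixel r from the principal point sees the ray r / f radians off the axis. A picture is of the moment at which its call begins: read the wrist's pose just before it. camera_model takes no time and is no camera call.
- hand_in(): hands the job in, once; it reports no verdict.
The state is a dict: "time_s": time; "qpos": joint angles; "qvel": joint speeds; "joint_torque": joint torques, N m; "ee_pos": TCP position; "eef_rot": TCP orientation; "wrist_force": force on the tool from outside, world axes, zero at the start; "ft_torque": the same for the moment, N m; "gripper_width": finger opening in mm.
Only numpy, scipy, OpenCV 4.12 (cv2) and the standard library are available. Lean on these libraries where they do the work, as an engineer would, in place of code of your own. Each camera call takes 0.05 s, during which the arm holds its last target. There are 200 camera calls.

TASK

Take the long glass sample tube from its rack, lay it in the V of the tube cradle and push it home so that it bears firmly against the rounded end stop, without shifting the stop. Then swing the clamp strap over the tube and press it down until its sprung pad is squeezed about half-way, so that it stays clamped; do not force the glass. Leave the short tube and the other things standing where they are.

Things in the scene. Friction and masses are not known exactly. Their poses are not given: they have to be found in the camera images.
- tube: the long sample tube: glass with a steel collar at each end, a plain round cylinder 26 mm in diameter and 180 mm long, about 140 g, both ends alike. Origin at its middle, on its axis; its x axis runs along the tube. It starts lying in one of the two places of the rack, its axis 55 mm above the table.
- short_tube: a like tube, 26 mm in diameter but only 120 mm long, in the other place of the rack. Origin at its middle, x along it. To be left alone.
- rack: white plastic rack, fixed. Its base is 130 mm (x) by 170 mm (y) and 10 mm thick; origin under the middle of the base, z up. Two rows of V notches, 10 mm thick, stand across it at x = -50 and +50 mm, so there is room for fingers between them; the two tubes lie along its x axis at y = +50 and -50 mm.
- cradle: the tube cradle, fixed: a grey base, x -100 to +145, y -55 to +55 mm, 10 mm thick, with two aluminium saddles (90 degree V open upward, tops level with the tube's axis, 25 mm to each side) at x -70 to -46 and +30 to +75 mm. Origin on the table under the V's axis; z up; x along the V towards the end stop. A tube lying in the V has its axis at y = 0, 60 mm above the table.
- grip_gap (a point): middle of the open gap between the two saddles, on the axis of the V, 60 mm above the table; axes as the cradle's. The gap is 76 mm long along x and open down to the 10 mm base, so fingers can hold the tube here while it lies in the V.
- stop: the end stop: a steel button of 10 mm radius on a rod along the cradle's x. Origin at its tip, which the tube's end must touch, 60 mm above the table; axes as the cradle's. The tip lies 78 to 102 mm along the cradle's x, different each time. Friction alone holds the rod: it gives way at about 16 N, so push the tube against it with 2 to 10 N.
- strap: clamp strap: a steel bar 20 mm wide (x), 6 mm thick (z), from its hinge along its own -y. Origin on the hinge axis, at x +50, y +38, z 96 mm in the cradle's frame, parallel to the cradle's x. Level over the tube, its axes are the cradle's; it starts tipped open by 2.1 to 2.4 rad about the cradle's -x (past upright, away from the tube). It stays where left; swinging takes 0.7 N m.
- strap_end (a point): the free end of the strap, 105 mm from the hinge, at mid thickness; axes as the strap's. Pushing squarely 10 mm short of it takes some 6.5 N in motion; 2 to 4 N of it stays on the finger when it halts. Once the pad meets the tube the push grows: half squeezed, by some 3 N in motion or 4 to 5 N as left at a halt.
- pad_hole (a point): where a screw passes through the strap, 38 mm from the hinge, at mid thickness; a 14 mm nut rises 17 mm above. Below is a sprung round rubber pad, 8 mm radius, lowest point 18 to 28 mm below this point, set differently each time: it meets the tube's top (73 mm up) with the strap 0.13 rad above to 0.13 below level. Spring: 2 N at touch, 14 N at 6 mm, then solid. Over 30 N breaks the glass.
- vial: small capped vial, 28 mm wide, 55 mm high, origin under it; leave alone
- amber_bottle: amber bottle 52 mm wide, 100 mm high, origin under it; leave alone
- beaker: glass beaker 68 mm wide, 75 mm high, origin under it; leave alone
Things that resemble listed ones, but are neither listed nor needed, are in the scene too. Leave any pink look-alike of the tube alone.

How it is judged (in metres and radians):
On the way:
1. the long tube lies in the V, pressed with more than 1 N against the end stop, the strap not yet on it (y of tube in the frame of cradle between -0.003 and 0.003 m and z of tube in the frame of cradle between 0.057 and 0.063 m and angle between the x axis of tube and the x axis of cradle, either way round below 0.04 rad and contact force between tube and strap below 0.1 N and contact force between tube and stop above 1 N), for 0.1 s.
At the end, for the whole second after the job is handed in: the long tube lies centred in the V (axis within 2 mm and 0.03 rad of the V's), its end within 2 mm of the stop, at rest, and the strap presses on it by itself with 5 to 12 N (y of tube in the frame of cradle between -0.002 and 0.002 m and z of tube in the frame of cradle between 0.058 and 0.062 m and angle between the x axis of tube and the x axis of cradle, either way round below 0.03 rad and x of tube in the frame of stop between -0.092 and -0.088 m and contact force between strap and tube between 5 and 12 N and linear speed of tube below 0.01 m/s); the robot touches nothing.
It fails at once if the end stop is shifted by more than 2 mm (distance of stop from where it was at the start of the episode above 0.002 m).
It fails at once if the strap presses on the tube with more than 30 N (contact force between strap and tube above 30 N).
It fails at once if the tube is rammed into the cradle with more than 70 N (all contacts added up) (contact force between tube and cradle above 70 N).
It fails at once if a bystander is moved by more than 20 mm (distance of any of short_tube, vial, amber_bottle, beaker from where it was at the start of the episode above 0.02 m).
It also fails if it takes over 72 s, if anything falls off the work surface, if the arm or the gripper's body presses on something with over 40 N, if the wrist force passes 120 N, or if a joint passes its speed limit or range.

## Working session

There is one attempt and no reset: what is moved stays moved. The work goes in short steps, Python scripts to look and compute and a tool call to move; the robot and the scene stay as the last step left them, time stands still between calls to the robot, and variables do not carry over. Pictures are saved under pics/ and viewed, about 8 in all and at most 12, crops included, and the job is handed in when it is done.

Besides the shell and the picture viewer there is one more tool, called after "Request:" as a command line: name --argument value ..., lists and objects as JSON in quotes. move_arm: Moves the arm, as the interface text tells. Its arguments: {"type":"object","properties":{"commands":{"type":"array","items":{"type":"number"}}},"required":["commands"]}

```bash
mkdir -p pics; python3 - <<'E'
from workcell import *
import cv2,numpy as np
s=sense();print({k:np.round(v,3).tolist() for k,v in s.items()});print(grip_depth if not callable(grip_depth) else grip_depth())
for n in("scene","top"):
    p,d=read_camera(n);np.savez(n,p=p,d=d);cv2.imwrite(f"pics/{n}.png",p[:,:,::-1])
    m=camera_model(n);print(n,{k:np.round(v,3).tolist() for k,v in m.items()})
print({k:np.round(v,3).tolist() for k,v in camera_model("wrist").items()})
E
```

```text
{'time_s': 0.0, 'qpos': [-1.199, 0.334, 0.04, 1.466, -0.013, 1.343, -0.059], 'qvel': [0.001, -0.001, 0.001, 0.0, 0.001, -0.001, 0.0], 'joint_torque': [-0.0, -65.635, 1.335, -40.38, -0.06, 0.045, 0.0], 'ee_pos': [294.65, 578.84, 221.647], 'eef_rot': [0.688, 0.164, 0.688, -0.166], 'wrist_force': [-0.625, -0.271, 0.16], 'ft_torque': [0.008, -0.003, 0.056], 'gripper_width': 87.031}
18.700000000000003
scene {'fx': 517.195, 'fy': 517.195, 'cx': 320.218, 'cy': 196.65, 'T': [[-0.68, -0.555, 0.479, 1012.109], [0.733, -0.518, 0.44, 346.193], [0.004, 0.65, 0.76, 899.613], [0.0, 0.0, 0.0, 1.0]]}
top {'fx': 516.346, 'fy': 516.346, 'cx': 310.466, 'cy': 192.993, 'T': [[-0.0, 0.984, -0.18, 306.164], [-1.0, 0.0, 0.005, -126.856], [0.005, 0.18, 0.984, 1208.391], [0.0, 0.0, 0.0, 1.0]]}
{'fx': 309.707, 'fy': 309.707, 'cx': 322.461, 'cy': 200.879, 'hand_eye': [[0.0, 0.281, -0.96, -162.305], [1.0, -0.0, -0.0, -0.79], [-0.0, -0.96, -0.281, -78.321], [0.0, 0.0, 0.0, 1.0]]}
```

View pics/scene.png

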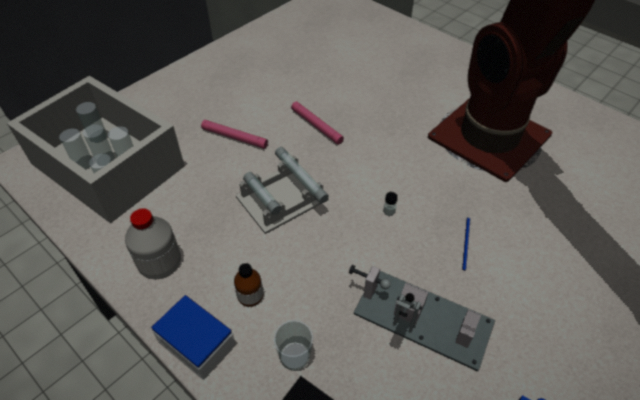

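View pics/top.png

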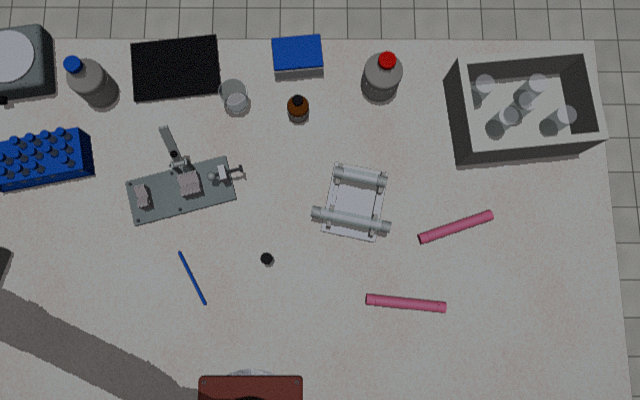

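The scene view has the cradle at about (425,315), with the stop near (375,285), and the rack at about (283,190). In the top view the rack is at (355,200), with a longer tube at (350,220) and a shorter one at (360,178). The cradle is at (182,190) with the stop button at (213,178), and the strap is tipped up towards (165,128). The two pink look-alikes are at (455,226) and (405,303). I'll confirm this in an enlarged crop.

```bash
python3 - <<'E'
import cv2,numpy as np
t=np.load("top.npz");p=t['p'][:,:,::-1]
a=cv2.resize(p[120:240,115:255],None,fx=4,fy=4,interpolation=cv2.INTER_CUBIC)
b=cv2.resize(p[150:250,300:400],None,fx=2.4,fy=2.4,interpolation=cv2.INTER_CUBIC)
o=np.zeros((480,800,3),np.uint8);o[:480,:560]=a;o[:240,560:]=b
s=np.load("scene.npz")['p'][:,:,::-1]
o[240:480,560:800]=cv2.resize(s[255:375,375-30:375+90],(240,240),interpolation=cv2.INTER_CUBIC)
cv2.imwrite("pics/crop.png",np.clip(o*1.3,0,255).astype(np.uint8))
E
cat > h.py <<'E'
import numpy as np,cv2
from workcell import *
def pt(n,u,v,dep=None,z=None):
    m=camera_model(n);T=np.array(m['T']);r=np.array([(u-m['cx'])/m['fx'],-(v-m['cy'])/m['fy'],-1.])
    o=T[:3,3];d=T[:3,:3]@r
    return o+d*(dep if z is None else (z-o[2])/d[2])
def cloud(n):
    f=np.load(n+'.npz');m=camera_model(n);T=np.array(m['T']);v,u=np.mgrid[:400,:640]
    r=np.stack([(u-m['cx'])/m['fx'],-(v-m['cy'])/m['fy'],-np.ones(u.shape)],-1)*f['d'][...,None]
    return r@T[:3,:3].T+T[:3,3],f['p'],f['d']
E
python3 - <<'E'
from h import *
P,p,d=cloud('top')
for name,(u0,u1,v0,v1),zl in [('long',(305,398,195,245),(58,80)),('short',(325,395,160,192),(58,80))]:
    Q=P[v0:v1,u0:u1].reshape(-1,3);dd=d[v0:v1,u0:u1].ravel();Q=Q[(dd>0)&(Q[:,2]>zl[0])&(Q[:,2]<zl[1])]
    c,sz,a=cv2.minAreaRect(Q[:,:2].astype(np.float32));print(name,len(Q),c,sz,a,np.percentile(Q[:,2],[5,50,99]))
# rack base + cradle base
for name,(u0,u1,v0,v1) in [('rackbase',(300,400,155,245)),('cradle',(118,250,145,230))]:
    Q=P[v0:v1,u0:u1].reshape(-1,3);k=(Q[:,2]>6)&(Q[:,2]<14)
    M=np.zeros(Q.shape[0],np.uint8);M[k]=1;M=cv2.morphologyEx(M.reshape(v1-v0,u1-u0),cv2.MORPH_OPEN,np.ones((3,3)))
    c,sz,a=cv2.minAreaRect(Q[M.ravel()>0][:,:2].astype(np.float32));print(name,c,sz,a)
    print('table z',np.median(Q[np.abs(Q[:,2])<6][:,2]))
E
```

```text
long 876 (461.08648681640625, -222.56329345703125) (180.24368286132812, 38.8541145324707) 74.20999908447266 [60.06581511 66.10809044 72.46284709]
short 566 (558.1578979492188, -245.28419494628906) (120.20833587646484, 30.1793270111084) 77.8462905883789 [59.46209885 66.17811813 72.33972113]
rackbase (507.581787109375, -235.9019012451172) (129.06185913085938, 170.34326171875) 77.9438247680664
table z 0.6457851583877527
cradle (533.7390747070312, 174.70680236816406) (109.89202117919922, 245.3671875) 15.357300758361816
table z 0.7307605679359312
```

View pics/crop.png

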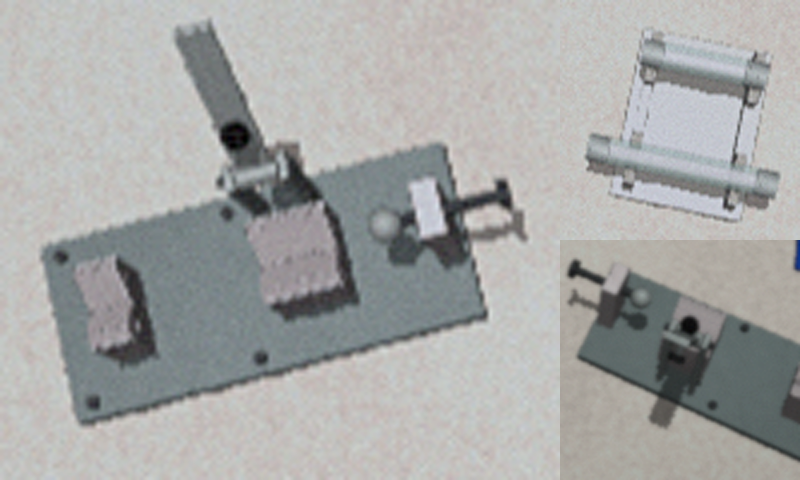

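The crop confirms it. The long tube (overhang at both ends, about 180 mm) lies in the rack place nearer the robot, at top px (350,220), and the short one (about 120 mm) is at (360,178). Both pink ones are decoys. Next I'll measure the stop, strap and tube in the cradle frame.

```bash
cat >> h.py <<'E'
from scipy.spatial.transform import Rotation as Ro
CA=np.deg2rad(-74.64);CO=np.array([527.8,196.4,0])
EX=np.array([np.cos(CA),np.sin(CA),0]);EY=np.array([-EX[1],EX[0],0]);CR=np.array([EX,EY,[0,0,1.]])
def toC(P): return (P-CO)@CR.T
def fromC(P): return CO+np.asarray(P,float)@CR
def Rtool(zdir,pitch=0): # x down, z tool along zdir (horizontal)
    x=np.array([0,0,-1.]);z=np.array(zdir)/np.linalg.norm(zdir);return np.array([x,np.cross(z,x),z]).T
def state():
    s=sense();R=Ro.from_quat(s['eef_rot'],scalar_first=True).as_matrix();return s,np.array(s['ee_pos']),R
def delta(p,R):
    s,p0,R0=state();print('turn',np.round(np.rad2deg(Ro.from_matrix(R0.T@R).as_rotvec()),2),'shift',np.round(R0.T@(np.asarray(p)-p0),1),'t',s['time_s'])
E
python3 - <<'E'
from h import *
s,p,R=state();print('tool axes',np.round(R,2).tolist())
for n in('top','scene'):
    P,im,d=cloud(n);Q=toC(P.reshape(-1,3));Q=Q[d.ravel()>0]
    k=(np.abs(Q[:,1])<12)&(Q[:,2]>50)&(Q[:,2]<85)&(Q[:,0]>65)&(Q[:,0]<125)
    q=Q[k];print(n,'stop region',len(q));
    for r in np.round(q[np.argsort(q[:,0])][:45]):print(r.astype(int).tolist(),end=' ')
    A=np.c_[2*q,np.ones(len(q))]
    print()
    k=(Q[:,0]>30)&(Q[:,0]<70)&(Q[:,1]>-30)&(Q[:,1]<130)&(Q[:,2]>80)&(Q[:,2]<230);q=Q[k]
    print('strap',len(q),np.percentile(q,[0,5,50,95,100],axis=0).round(1).tolist())
    for r in np.round(q[np.argsort(q[:,2])][::-max(1,len(q)//25)]):print(r.astype(int).tolist(),end=' ')
    print()
P,im,d=cloud('top')
# saddles check
Q=toC(P.reshape(-1,3));k=(np.abs(Q[:,0])<150)&(np.abs(Q[:,1])<30)&(Q[:,2]>40)&(Q[:,2]<63)
for lo,hi in((-90,-30),(15,75)):
    q=Q[k&(Q[:,0]>lo)&(Q[:,0]<hi)];print('saddle',q.min(0).round(1),q.max(0).round(1))
# long tube: ridge fit
a=np.deg2rad(77.94);u=np.array([np.cos(a),np.sin(a)]);n=np.array([-u[1],u[0]])
B=P.reshape(-1,3);c=np.array([458.7,-225.4]);l=(B[:,:2]-c)@u;w=(B[:,:2]-c)@n
k=(np.abs(l)<110)&(np.abs(w)<22)&(B[:,2]>62)&(B[:,2]<76);
for lo in range(-100,100,20):
    kk=k&(l>lo)&(l<lo+20);j=kk&(B[:,2]>66)
    if j.sum():print(lo,kk.sum(),w[j].mean().round(1),w[kk].min().round(1),w[kk].max().round(1))
print('l',l[k].min(),l[k].max())
E
```

```text
tool axes [[-0.0, 0.45, 0.89], [-0.0, 0.89, -0.45], [-1.0, -0.0, 0.0]]
top stop region 93
[65, 10, 52] [66, -7, 50] [66, -10, 56] [67, 8, 51] [68, 9, 52] [68, -10, 54] [68, -7, 51] [68, 5, 50] [69, 11, 57] [70, 9, 53] [70, -11, 53] [71, 11, 54] [72, 6, 53] [72, 9, 50] [72, -11, 53] [73, -9, 51] [73, 10, 53] [73, 4, 50] [74, 11, 57] [75, -9, 52] [75, 10, 53] [98, -2, 65] [99, 6, 62] [99, -1, 71] [100, -5, 65] [100, 2, 70] [100, -3, 66] [101, -7, 64] [101, -1, 69] [102, 2, 67] [102, -5, 65] [102, 7, 63] [103, 3, 72] [103, -4, 69] [103, -8, 65] [104, -2, 71] [104, -6, 65] [104, 0, 71] [104, 3, 67] [105, 5, 68] [105, -5, 70] [105, -8, 63] [106, 7, 69] [106, -3, 70] [106, 0, 67] 
strap 498 [[30.9, 29.9, 80.3], [37.1, 32.1, 98.1], [51.1, 61.0, 140.0], [64.4, 92.6, 183.4], [69.3, 97.3, 189.6]]
[46, 93, 190] [48, 90, 184] [45, 88, 181] [46, 89, 177] [42, 87, 173] [59, 83, 170] [58, 82, 166] [57, 79, 162] [58, 74, 157] [48, 73, 153] [46, 70, 148] [45, 67, 145] [52, 45, 142] [46, 48, 140] [55, 62, 138] [58, 59, 136] [60, 63, 131] [59, 46, 118] [60, 51, 113] [50, 43, 109] [60, 34, 105] [67, 33,
[... 807 characters left out ...]
, 188] [51, 98, 185] [53, 94, 184] [44, 98, 182] [49, 97, 180] [57, 81, 166] [56, 68, 147] [48, 54, 141] [45, 54, 140] [46, 51, 139] [41, 52, 137] [49, 60, 135] [51, 59, 133] [52, 67, 125] [49, 69, 123] [49, 74, 122] [45, 74, 121] [40, 46, 108] [35, 45, 103] [39, 40, 102] [34, 48, 102] [63, 36, 101] [34, 34, 100] [39, 43, 97] [32, 46, 93] [62, 46, 85] 
saddle [-69.9 -25.2  40.1] [-44.7  26.2  62.1]
saddle [ 30.1 -25.8  40.3] [75.  30.  62.9]
-100 28 0.9 -8.5 12.6
-80 89 0.6 -11.4 12.5
-60 88 1.5 -10.7 12.6
-40 86 0.3 -11.3 12.8
-20 89 0.9 -10.8 12.5
0 84 -0.2 -11.2 11.7
20 88 1.0 -11.6 11.5
40 87 -0.3 -10.6 11.9
60 86 0.4 -11.5 11.7
80 52 -0.3 -9.7 11.7
l -86.62157226471227 92.89611444771137
```

```bash
python3 - <<'E'
from h import *
delta([470,150,225],Rtool(EX))
E
```

```text
turn [4.767e+01 4.000e-02 8.000e-02] shift [  -2.8 -302.7  350.8] t 0.1
```

Request:
move_arm --commands '[48,0,0,-3,-303,351,1,48,0,0,-3,-303,351,1,48,0,0,-3,-303,351,1,48,0,0,-3,-303,351,1,48,0,0,-3,-303,351,1,48,0,0,-3,-303,351,1,48,0,0,-3,-303,351,1,48,0,0,-3,-303,351,1]'

```text
time_s: 0.77
ee_pos: [421.1, 268.6, 224.5]
eef_rot: [0.56, 0.432, 0.56, -0.432]
wrist_force: [1.4, -0.3, 0.8]
gripper_width: 87.1
```

```bash
cat >> h.py <<'E'
UA=np.deg2rad(77.94);U=np.array([np.cos(UA),np.sin(UA),0])
E
python3 - <<'E'
from h import *
print(state()[1]);delta([475,20,215],Rtool(-U))
E
```

```text
[421.07487914 268.559819   224.54022983]
turn [ 2.674e+01 -0.000e+00  2.000e-02] shift [  9.5 -10.8 254.1] t 0.7667
```

Request:
move_arm --commands '[27,0,0,10,-11,254,1,27,0,0,10,-11,254,1,27,0,0,10,-11,254,1,27,0,0,10,-11,254,1,27,0,0,10,-11,254,1,27,0,0,10,-11,254,1,27,0,0,10,-11,254,1,27,0,0,10,-11,254,1]'

```text
time_s: 1.43
ee_pos: [476.2, 19.5, 214.6]
eef_rot: [-0.444, -0.551, -0.444, 0.551]
wrist_force: [-0.5, 0.8, 0.2]
gripper_width: 87.0
```

```bash
python3 - <<'E'
from h import *
print(state()[1]);delta([462.9,-203.7,150],Rtool(-U))
E
```

```text
[476.17279734  19.54043439 214.59467353]
turn [-0.24  0.01  0.01] shift [ 64.6  34.6 220.9] t 1.4333
```

Request:
move_arm --commands '[0,0,0,65,35,221,1,0,0,0,65,35,221,1,0,0,0,65,35,221,1,0,0,0,65,35,221,1,0,0,0,65,35,221,1,0,0,0,65,35,221,1,0,0,0,65,35,221,1,0,0,0,65,35,221,1]'

```text
time_s: 2.1
ee_pos: [464.3, -200.6, 149.1]
eef_rot: [-0.444, -0.549, -0.445, 0.55]
wrist_force: [0.8, -0.3, 0.5]
gripper_width: 87.3
```

```bash
python3 - <<'E'
from h import *
print(state()[1]);delta([462.9,-203.7,37],Rtool(-U))
p,d=read_camera('wrist');cv2.imwrite('pics/w1.png',p[:,:,::-1])
E
```

```text
[ 464.26333241 -200.63724259  149.10063216]
turn [0.01 0.02 0.09] shift [112.1  -0.5   3.2] t 2.1
```

View pics/w1.png

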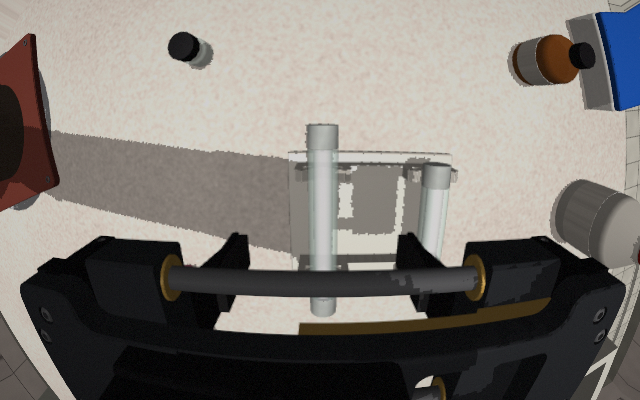

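The wrist view shows the long tube upright at column 322, midway between the fingers at 235 and 410. The short tube at column 437 is outside them. I'll descend.

Request:
move_arm --commands '[0,0,0,40,0,3,1,0,0,0,80,0,3,1,0,0,0,112,0,3,1,0,0,0,112,0,3,1,0,0,0,112,0,3,1]'

```text
time_s: 2.57
ee_pos: [463.4, -202.0, 37.3]
eef_rot: [-0.445, -0.548, -0.447, 0.55]
wrist_force: [0.0, -0.5, 0.8]
gripper_width: 87.3
```

Request:
move_arm --commands '[0,0,0,0,0,0,0.1,0,0,0,0,0,0,0.1,0,0,0,0,0,0,0.1,0,0,0,0,0,0,0.1,0,0,0,0,0,0,0.1,0,0,0,0,0,0,0.1,0,0,0,0,0,0,0.1,0,0,0,0,0,0,0.1]'

```text
time_s: 3.23
ee_pos: [463.9, -203.9, 37.8]
eef_rot: [0.445, 0.549, 0.445, -0.549]
wrist_force: [0.3, 0.7, -0.3]
gripper_width: 41.6
```

Request:
move_arm --commands '[0,0,0,0,0,0,0,0,0,0,0,0,0,0,0,0,0,0,0,0,0,0,0,0,0,0,0,0,0,0,0,0,0,0,0,0,0,0,0,0,0,0]'

```text
time_s: 3.73
ee_pos: [463.7, -203.9, 37.7]
eef_rot: [-0.445, -0.549, -0.445, 0.55]
wrist_force: [-1.1, 0.5, 2.2]
gripper_width: 24.9
```

```bash
python3 - <<'E'
from h import *
s,p,R=state();print(p,s['wrist_force'],s['gripper_width'])
# tube centre rel tool assuming l
c=np.array([458.9,-222.3,55]);print('tube centre in tool',(R.T@(c-p)).round(1))
E
```

```text
[ 463.70165564 -203.8607397    37.65934467] [-1.07052699  0.54118942  2.21215603] 24.851454318494113
tube centre in tool [-17.3  -0.9  19. ]
```

Request:
move_arm --commands '[0,0,0,-40,0,0,0,0,0,0,-80,0,0,0,0,0,0,-120,0,0,0,0,0,0,-120,0,0,0,0,0,0,-120,0,0,0]'

```text
time_s: 4.15
ee_pos: [465.4, -204.1, 159.7]
eef_rot: [0.446, 0.551, 0.444, -0.548]
wrist_force: [0.1, 0.7, -1.3]
gripper_width: 25.5
```

```bash
python3 - <<'E'
from h import *
s,p,R=state();print(p,s['wrist_force'],s['gripper_width'])
print(fromC([-25,0,150]));delta(fromC([-25,0,150]),Rtool(EX))
E
```

```text
[ 465.39138933 -204.05980763  159.68873665] [ 0.1287561   0.72946296 -1.3308606 ] 25.50346124735036
[521.17792532 220.50701406 150.        ]
turn [-2.732e+01 -1.000e-02 -2.700e-01] shift [  10.1  -33.4 -426.9] t 4.15
```

Request:
move_arm --commands '[0,0,0,0,-2,-25,0,-2,0,0,0,-5,-60,0,-6,0,0,0,-8,-100,0,-9,0,0,0,-11,-140,0,-12,0,0,0,-14,-180,0,-15,0,0,0,-17,-220,0,-18,0,0,0,-20,-255,0,-20,0,0,0,-23,-280,0]'

```text
time_s: 4.82
ee_pos: [498.5, 78.5, 156.1]
eef_rot: [0.535, 0.462, 0.536, -0.463]
wrist_force: [0.8, 0.7, -1.3]
gripper_width: 25.2
```

```bash
python3 - <<'E'
from h import *
delta(fromC([-25,0,150]),Rtool(EX))
E
```

```text
turn [-7.   -0.01  0.13] shift [   6.    43.1 -137.2] t 4.8167
```

Request:
move_arm --commands '[-2,0,0,2,10,-35,0,-5,0,0,3,20,-70,0,-7,0,0,6,32,-105,0,-7,0,0,6,40,-130,0,-7,0,0,6,43,-137,0,-7,0,0,6,43,-137,0,-7,0,0,6,43,-137,0,-7,0,0,6,43,-137,0]'

```text
time_s: 5.48
ee_pos: [522.9, 214.1, 151.2]
eef_rot: [0.561, 0.431, 0.56, -0.432]
wrist_force: [0.6, -0.6, -1.2]
gripper_width: 25.1
```

```bash
python3 - <<'E'
from h import *
s,p,R=state();print(p,s['wrist_force'])
delta(fromC([-25,0,80]),Rtool(EX))
for n in('top','scene','wrist'):
    im,d=read_camera(n);np.savez(n,p=im,d=d)
    if n=='wrist':continue
    P,im,d=cloud(n);Q=toC(P.reshape(-1,3));zt=p[2]+17.3
    k=(d.ravel()>0)&(np.abs(Q[:,1])<20)&(np.abs(Q[:,0])<130)&(np.abs(Q[:,2]-zt)<14.5)
    q=Q[k]
    for lo in range(-130,130,10):
        j=q[(q[:,0]>lo)&(q[:,0]<=lo+10)]
        if len(j)>8:print(n,lo,len(j),j.mean(0).round(1),j[:,1].min().round(1),j[:,1].max().round(1),j[:,2].max().round(1))
    print(q[:,0].min(),q[:,0].max())
s=np.load('scene.npz')['p'][220:400,300:540,::-1];w=np.load('wrist.npz')['p'][:,:,::-1]
cv2.imwrite('pics/c2.png',np.hstack([cv2.resize(s,(400,300)),cv2.resize(w[:300],(400,300))]))
E
```

```text
[522.94340936 214.12626605 151.19673055] [ 0.61229818 -0.61916361 -1.2446219 ]
turn [-0.49  0.06  0.06] shift [71.2  0.  -6.7] t 5.4833
top 0 29 [  6.4   1.2 178.6] -13.4 11.0 182.9
top 10 55 [ 14.9  -3.2 178.6] -13.8 11.2 182.8
top 20 58 [ 25.   -3.5 178.2] -13.4 11.5 183.0
top 30 55 [ 35.   -2.9 178.4] -13.8 10.6 183.0
top 40 56 [ 45.   -4.  178.6] -14.2 10.4 182.7
top 50 57 [ 54.8  -3.5 178.1] -13.5 10.4 182.7
top 60 55 [ 65.   -3.7 178.5] -14.4 10.8 182.6
top 70 59 [ 74.9  -3.8 178.2] -13.7 10.8 183.0
top 80 58 [ 84.8  -3.8 177.6] -14.0 10.1 183.0
top 90 19 [ 90.6  -1.7 170. ] -11.5 8.1 181.6
-86.25509528657341 90.95946859671625
scene -90 98 [-84.9   6.6 177. ] -7.9 15.3 182.9
scene -80 106 [-75.2   6.5 176.8] -7.9 14.8 183.0
scene -70 101 [-65.1   6.4 177.2] -9.2 14.6 183.0
scene 20 64 [ 26.6   5.2 177.2] -10.1 13.9 182.7
scene 30 89 [ 35.    5.8 176.7] -8.5 14.3 182.9
scene 40 93 [ 44.9   5.2 176.5] -10.0 13.6 182.8
scene 50 94 [ 55.    5.2 176.6] -10.4 13.4 182.8
scene 60 91 [ 64.9   5.  176.7] -10.2 13.6 182.7
scene 70 89 [ 74.9   5.5 176.2] -9.4 12.9 182.7
scene 80 88 [ 84.9   5.4 176.5] -10.3 13.1 182.8
-89.45266371844251 90.36608595836339
```

View pics/c2.png

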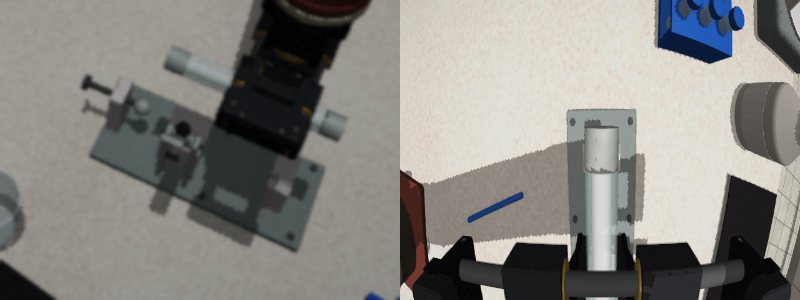

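The left half shows the tube hanging level over the cradle, along its axis, with the stop at (140,105) and the strap open behind the tube. The right half, the wrist view, shows it lined up with the V. I'll lower it.

Request:
move_arm --commands '[-0.3,0,0,25,0,-3,0,-0.3,0,0,55,0,-3,0,-0.3,0,0,80,0,-3,0,-0.3,0,0,95,0,-3,0,-0.3,0,0,99,0,-3,0,-0.3,0,0,99,0,-3,0]'

```text
time_s: 6.13
ee_pos: [521.6, 218.3, 52.0]
eef_rot: [0.562, 0.428, 0.562, -0.43]
wrist_force: [-0.9, 0.5, 0.3]
gripper_width: 25.3
```

```bash
python3 - <<'E'
from h import *
s,p,R=state();print(toC(p),s['wrist_force'])
delta(fromC([-25,0,42.7]),Rtool(EX))
E
```

```text
[-22.79550796  -0.14262793  51.99814713] [-0.86667552  0.49410338  0.32697787]
turn [-0.09  0.04  0.1 ] shift [ 9.3  0.2 -2.2] t 6.1333
```

Request:
move_arm --commands '[0,0,0,3,0,0,0,0,0,0,6,0,0,0,0,0,0,8,0,0,0,0,0,0,9,0,0,0,0,0,0,9,0,0,0,0,0,0,9,0,0,0]'

```text
time_s: 6.63
ee_pos: [522.2, 219.5, 44.0]
eef_rot: [0.562, 0.429, 0.562, -0.429]
wrist_force: [0.3, -0.2, -1.3]
gripper_width: 25.3
```

Request:
move_arm --commands '[0,0,0,1,0,0,0,0,0,0,2,0,0,0,0,0,0,2,0,0,0]'

```text
time_s: 6.88
ee_pos: [522.4, 219.5, 42.9]
eef_rot: [0.562, 0.429, 0.562, -0.429]
wrist_force: [-5.4, -2.4, 12.6]
gripper_width: 25.2
```

Request:
move_arm --commands '[0,0,0,-0.8,-0.6,0,0,0,0,0,-0.8,-0.6,0,0,0,0,0,-0.8,-0.6,0,0]'

```text
time_s: 7.13
ee_pos: [521.9, 219.4, 42.8]
eef_rot: [0.562, 0.429, 0.562, -0.429]
wrist_force: [1.3, 0.3, 1.9]
gripper_width: 25.3
```

```bash
python3 - <<'E'
from h import *
s,p,R=state();print(toC(p),CR@s['wrist_force'],s['ft_torque'],s['gripper_width'])
E
```

```text
[-23.7037307    0.4148181   42.76684102] [0.02783967 1.38039509 1.92723846] [-0.02737402 -0.07765123 -0.02241076] 25.334748397969324
```

Request:
move_arm --commands '[0,0,0,0,0,2,0,0,0,0,0,0,4,0,0,0,0,0,0,6,0,0,0,0,0,0,8,0,0,0,0,0,0,8,0]'

```text
time_s: 7.55
ee_pos: [524.2, 211.2, 42.7]
eef_rot: [0.562, 0.429, 0.562, -0.429]
wrist_force: [1.4, 1.2, 1.7]
gripper_width: 25.3
```

```bash
python3 - <<'E'
from h import *
s,p,R=state();print(toC(p),CR@s['wrist_force'])
for n in('top','scene'):
    im,d=read_camera(n);np.savez(n,p=im,d=d)
    P,im,d=cloud(n);Q=toC(P.reshape(-1,3))
    k=(d.ravel()>0)&(np.abs(Q[:,1])<14)&(Q[:,0]>78)&(Q[:,0]<125)&(Q[:,2]>55)&(Q[:,2]<85)
    h,e=np.histogram(Q[k][:,0],np.arange(80,115));print(n,dict(zip(e[:-1].tolist(),h.tolist())))
im=np.load('top.npz')['p'][150:210,165:255,::-1];cv2.imwrite('pics/c3.png',cv2.resize(im,None,fx=7,fy=7,interpolation=cv2.INTER_CUBIC))
E
```

```text
[-15.18603854   0.46861517  42.71719781] [-0.74341794  1.65623064  1.70511278]
top {80: 6, 81: 3, 82: 5, 83: 5, 84: 7, 85: 5, 86: 5, 87: 5, 88: 5, 89: 5, 90: 4, 91: 8, 92: 4, 93: 10, 94: 3, 95: 0, 96: 0, 97: 2, 98: 0, 99: 3, 100: 1, 101: 3, 102: 3, 103: 3, 104: 3, 105: 5, 106: 4, 107: 4, 108: 3, 109: 5, 110: 1, 111: 3, 112: 5, 113: 4}
scene {80: 6, 81: 6, 82: 8, 83: 5, 84: 9, 85: 9, 86: 7, 87: 7, 88: 6, 89: 10, 90: 6, 91: 5, 92: 7, 93: 4, 94: 0, 95: 0, 96: 0, 97: 3, 98: 6, 99: 5, 100: 4, 101: 5, 102: 6, 103: 6, 104: 5, 105: 7, 106: 6, 107: 5, 108: 5, 109: 6, 110: 4, 111: 6, 112: 1, 113: 5}
```

View pics/c3.png

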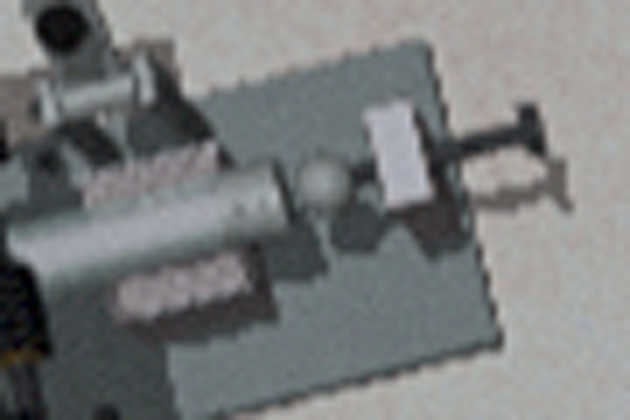

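The tube (end at about (285,195)) lies in the V, a few mm short of the button at (325,185), which still sits where it was. I'll creep in.

Request:
move_arm --commands '[0,0,0,0,0,0.7,0,0,0,0,0,0,1.4,0,0,0,0,0,0,1.4,0]'

```text
time_s: 7.9
ee_pos: [524.4, 210.6, 42.8]
eef_rot: [0.562, 0.429, 0.562, -0.428]
wrist_force: [2.8, 3.9, 2.6]
gripper_width: 25.0
```

Request:
move_arm --commands '[0,0,0,0,0,0.5,0,0,0,0,0,0,0.5,0]'

```text
time_s: 8.07
ee_pos: [524.5, 210.1, 42.8]
eef_rot: [0.562, 0.429, 0.562, -0.428]
wrist_force: [2.3, 3.7, 2.1]
gripper_width: 25.4
```

Request:
move_arm --commands '[0,0,0,0,0,0.5,0,0,0,0,0,0,0.5,0]'

```text
time_s: 8.23
ee_pos: [524.5, 209.7, 42.7]
eef_rot: [0.562, 0.429, 0.562, -0.428]
wrist_force: [2.9, 4.2, 2.2]
gripper_width: 25.1
```

Request:
move_arm --commands '[0,0,0,0,0,0.4,0,0,0,0,0,0,0.4,0]'

```text
time_s: 8.4
ee_pos: [524.6, 209.4, 42.8]
eef_rot: [0.562, 0.429, 0.562, -0.428]
wrist_force: [2.9, 4.7, 2.1]
gripper_width: 25.4
```

```bash
cat >> h.py <<'E'
def stopcheck():
    s,p,R=state();print('tcpC',toC(p).round(2),'F',(CR@s['wrist_force']).round(2),s['time_s'])
    for n in('top','scene'):
        im,d=read_camera(n);np.savez(n,p=im,d=d)
        P,im,d=cloud(n);Q=toC(P.reshape(-1,3))
        k=(d.ravel()>0)&(np.abs(Q[:,1])<14)&(Q[:,0]>78)&(Q[:,0]<125)&(Q[:,2]>55)&(Q[:,2]<85)
        h,e=np.histogram(Q[k][:,0],np.arange(90,112));print(n,dict(zip(e[:-1].tolist(),h.tolist())))
        q=Q[k&(Q[:,0]>99)&(Q[:,0]<108)]
        A=np.c_[2*q,np.ones(len(q))];x=np.linalg.lstsq(A,(q**2).sum(1),rcond=None)[0];print('sphere c',x[:3].round(1),'r',np.sqrt(x[3]+x[:3]@x[:3]).round(1))
    print((CR@sense()['wrist_force']).round(2))
E
python3 -c "
from h import *
stopcheck()"
```

```text
tcpC [-13.34   0.39  42.75] F [-3.78  4.04  2.1 ] 8.4
top {90: 5, 91: 7, 92: 3, 93: 7, 94: 4, 95: 12, 96: 2, 97: 1, 98: 1, 99: 3, 100: 2, 101: 3, 102: 2, 103: 3, 104: 5, 105: 4, 106: 2, 107: 5, 108: 3, 109: 4, 110: 4}
sphere c [105.4  -0.   63.9] r 7.4
scene {90: 5, 91: 9, 92: 7, 93: 6, 94: 8, 95: 1, 96: 0, 97: 2, 98: 8, 99: 2, 100: 6, 101: 7, 102: 4, 103: 7, 104: 5, 105: 7, 106: 5, 107: 6, 108: 4, 109: 5, 110: 6}
sphere c [106.    2.1  62.8] r 8.3
[-3.55  3.48  2.65]
```

Request:
move_arm --commands '[0,0,0,-0.2,0.5,0,0,0,0,0,-0.2,0.5,0,0]'

```text
time_s: 8.67
ee_pos: [524.8, 209.1, 42.7]
eef_rot: [0.562, 0.429, 0.562, -0.429]
wrist_force: [1.7, 4.1, 2.9]
gripper_width: 25.7
```

Request:
move_arm --commands '[0,0,0,0,0,0.4,0,0,0,0,0,0,0.4,0]'

```text
time_s: 8.83
ee_pos: [524.9, 208.6, 42.7]
eef_rot: [0.562, 0.429, 0.562, -0.429]
wrist_force: [1.2, 3.8, 3.2]
gripper_width: 25.0
```

```bash
python3 -c "
from h import *
s,p,R=state();print('tcpC',toC(p).round(2),'F',(CR@s['wrist_force']).round(2),s['ft_torque'])"
```

```text
tcpC [-12.51   0.45  42.66] F [-3.33  2.2   3.25] [ 0.73472985 -0.36042767  0.03758441]
```

Request:
move_arm --commands '[0,0,0,0,0,0.5,0,0,0,0,0,0,0.5,0]'

```text
time_s: 9.0
ee_pos: [525.1, 208.0, 42.7]
eef_rot: [0.562, 0.429, 0.562, -0.429]
wrist_force: [2.4, 4.5, 1.5]
gripper_width: 25.3
```

Request:
move_arm --commands '[0,0,0,0,0,0.4,0,0,0,0,0,0,0.4,0]'

```text
time_s: 9.17
ee_pos: [525.2, 207.8, 42.7]
eef_rot: [0.562, 0.429, 0.562, -0.429]
wrist_force: [2.1, 4.7, 1.8]
gripper_width: 25.3
```

```bash
python3 -c "
from h import *
s,p,R=state();print('tcpC',toC(p).round(2),'F',(CR@s['wrist_force']).round(2),s['ft_torque'])"
```

```text
tcpC [-11.7    0.48  42.7 ] F [-4.    3.28  1.79] [ 0.82309252 -0.24640614  0.04275549]
```

```bash
python3 -c "
from h import *
stopcheck()
im=np.load('top.npz')['p'][155:205,185:245,::-1];s=np.load('scene.npz')['p'][260:310,350:410,::-1]
cv2.imwrite('pics/c4.png',np.hstack([cv2.resize(im,None,fx=6,fy=6,interpolation=cv2.INTER_CUBIC),cv2.resize(s,None,fx=6,fy=6,interpolation=cv2.INTER_CUBIC)]))"
```

```text
tcpC [-11.7    0.48  42.7 ] F [-4.    3.28  1.79] 9.1667
top {90: 5, 91: 5, 92: 3, 93: 7, 94: 5, 95: 4, 96: 6, 97: 11, 98: 2, 99: 3, 100: 2, 101: 3, 102: 3, 103: 2, 104: 4, 105: 2, 106: 4, 107: 4, 108: 4, 109: 2, 110: 4}
sphere c [105.8  -0.3  64.4] r 7.3
scene {90: 5, 91: 9, 92: 7, 93: 7, 94: 7, 95: 6, 96: 7, 97: 0, 98: 5, 99: 5, 100: 3, 101: 7, 102: 6, 103: 5, 104: 5, 105: 9, 106: 5, 107: 5, 108: 3, 109: 5, 110: 5}
sphere c [106.1   2.3  62.4] r 8.3
[-4.8   2.92  1.78]
```

View pics/c4.png

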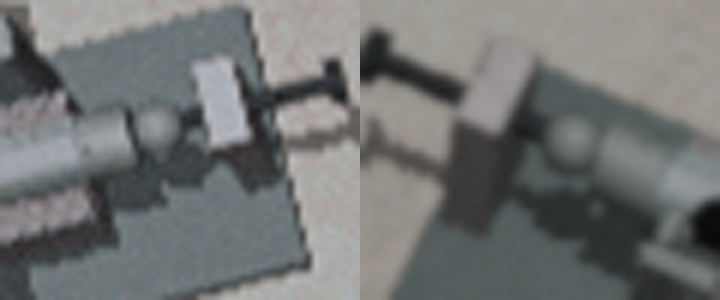

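Both views show the tube end at, or within a hair of, the button ((140,140) left, (598,155) right). I'll keep stepping until the push rises clearly.

Request:
move_arm --commands '[0,0,0,0,0,0.4,0,0,0,0,0,0,0.4,0]'

```text
time_s: 9.43
ee_pos: [525.2, 207.7, 42.7]
eef_rot: [0.562, 0.429, 0.562, -0.429]
wrist_force: [0.9, 5.9, 1.6]
gripper_width: 25.4
```

Request:
move_arm --commands '[0,0,0,0,0,0.3,0,0,0,0,0,0,0.3,0]'

```text
time_s: 9.6
ee_pos: [525.2, 207.7, 42.7]
eef_rot: [0.562, 0.429, 0.563, -0.429]
wrist_force: [0.6, 6.2, 1.1]
gripper_width: 25.2
```

Request:
move_arm --commands '[0,0,0,0,0,0.4,0,0,0,0,0,0,0.4,0,0,0,0,0,0,0.4,0]'

```text
time_s: 9.85
ee_pos: [525.2, 207.6, 42.7]
eef_rot: [0.562, 0.429, 0.563, -0.428]
wrist_force: [1.8, 6.6, 2.5]
gripper_width: 25.1
```

```bash
python3 -c "
from h import *
stopcheck()"
```

```text
tcpC [-11.5    0.46  42.69] F [-5.86  3.44  2.54] 9.85
top {90: 6, 91: 2, 92: 8, 93: 2, 94: 7, 95: 5, 96: 7, 97: 9, 98: 0, 99: 4, 100: 2, 101: 2, 102: 4, 103: 3, 104: 3, 105: 4, 106: 3, 107: 5, 108: 3, 109: 3, 110: 4}
sphere c [105.5  -1.1  66.3] r 6.8
scene {90: 8, 91: 6, 92: 6, 93: 10, 94: 6, 95: 8, 96: 6, 97: 1, 98: 4, 99: 5, 100: 5, 101: 5, 102: 7, 103: 4, 104: 8, 105: 4, 106: 8, 107: 6, 108: 3, 109: 6, 110: 4}
sphere c [105.6   2.2  62.7] r 7.8
[-5.89  2.58  1.01]
```

Request:
move_arm --commands '[0,0,0,0,0,0.5,0,0,0,0,0,0,0.5,0]'

```text
time_s: 10.12
ee_pos: [525.2, 207.6, 42.7]
eef_rot: [0.562, 0.429, 0.563, -0.428]
wrist_force: [1.2, 8.2, 1.8]
gripper_width: 25.0
```

Request:
move_arm --commands '[0,0,0,0,0,0.4,0,0,0,0,0,0,0.4,0,0,0,0,0,0,0.4,0]'

```text
time_s: 10.37
ee_pos: [525.3, 207.5, 42.7]
eef_rot: [0.562, 0.429, 0.563, -0.428]
wrist_force: [0.1, 8.8, 1.3]
gripper_width: 25.1
```

```bash
python3 -c "
from h import *
s,p,R=state();print('tcpC',toC(p).round(2),'F',(CR@s['wrist_force']).round(2))"
```

```text
tcpC [-11.38   0.51  42.74] F [-8.42  2.37  1.34]
```

Request:
move_arm --commands '[0,0,0,0,0,0,0.8,0,0,0,0,0,0,0.8,0,0,0,0,0,0,0.8,0,0,0,0,0,0,0.8,0,0,0,0,0,0,0.8,0,0,0,0,0,0,0.8]'

```text
time_s: 10.87
ee_pos: [525.6, 205.2, 42.5]
eef_rot: [0.562, 0.429, 0.562, -0.429]
wrist_force: [0.4, -0.0, 0.8]
gripper_width: 57.5
```

```bash
python3 -c "
from h import *
stopcheck()
for n in('top','scene'):
    P,im,d=cloud(n);Q=toC(P.reshape(-1,3));q=Q[(d.ravel()>0)&(np.abs(Q[:,1])<16)&(Q[:,0]>-100)&(Q[:,0]<97)&(Q[:,2]>66)&(Q[:,2]<78)]
    for lo in range(-90,96,20):
        j=q[(q[:,0]>lo)&(q[:,0]<lo+20)]
        if len(j)>5: print(n,lo,len(j),j[:,1].min().round(1),j[:,1].max().round(1),j.mean(0).round(1),j[:,2].max().round(1))
    print(q[:,0].min())
"
```

```text
tcpC [-9.08  0.26 42.52] F [0.15 0.41 0.84] 10.8667
top {90: 1, 91: 8, 92: 5, 93: 5, 94: 6, 95: 4, 96: 7, 97: 9, 98: 1, 99: 3, 100: 2, 101: 3, 102: 1, 103: 5, 104: 2, 105: 5, 106: 4, 107: 4, 108: 2, 109: 5, 110: 3}
sphere c [ 1.056e+02 -1.000e-01  6.360e+01] r 7.7
scene {90: 7, 91: 8, 92: 6, 93: 7, 94: 7, 95: 8, 96: 6, 97: 1, 98: 4, 99: 7, 100: 4, 101: 5, 102: 6, 103: 5, 104: 7, 105: 5, 106: 7, 107: 5, 108: 4, 109: 6, 110: 4}
sphere c [106.3   2.4  63. ] r 8.1
[ 0.53 -0.7  -0.27]
top -10 16 -11.5 10.3 [ 1.6 -0.8 71.3] 74.3
top 10 75 -11.4 11.7 [21.2 -0.8 71.8] 77.7
top 30 85 -13.1 11.4 [39.8 -1.  71.3] 77.2
top 50 88 -11.7 11.7 [60.1 -0.9 71.5] 77.2
top 70 82 -11.3 10.2 [80.4 -0.7 72. ] 77.5
top 90 29 -12.3 10.4 [93.6 -0.1 71.1] 76.2
-0.2182760091579852
scene -90 88 -9.8 13.4 [-76.6   3.6  70.8] 75.5
scene -70 128 -9.1 12.9 [-60.    3.4  71.1] 76.2
scene -30 19 -10.7 -3.2 [-19.5  -6.8  69.9] 74.1
scene -10 18 -9.6 -3.2 [-0.1 -6.  71.1] 75.8
scene 30 101 -9.6 12.4 [40.3  2.6 70.9] 75.4
scene 50 80 -10.3 12.8 [61.5  1.2 71.5] 75.1
scene 70 115 -9.6 14.9 [79.9  3.8 70.9] 76.2
scene 90 43 -6.6 15.1 [93.2  4.6 70.3] 75.3
-82.92384986186346
```

The tube lies in the V with its end on the button (about 97.5 vs 97), and the stop hasn't moved. I'll rise straight up and shut the fingers once clear.

Request:
move_arm --commands '[0,0,0,-25,0,0,0.8,0,0,0,-60,0,0,0.8,0,0,0,-100,0,0,0.6,0,0,0,-140,0,0,0,0,0,0,-180,0,0,0,0,0,0,-208,0,0,0,0,0,0,-208,0,0,0,0,0,0,-208,0,0,0]'

```text
time_s: 11.63
ee_pos: [526.6, 206.0, 252.6]
eef_rot: [0.563, 0.43, 0.562, -0.428]
wrist_force: [-0.2, 0.0, 0.1]
gripper_width: 37.5
```

```bash
python3 - <<'E'
from h import *
s,p,R=state();print(toC(p),s['gripper_width']);delta(fromC([50,130,245]),Rtool(EX))
for n in('top','scene'):
    im,d=read_camera(n);np.savez(n,p=im,d=d)
    P,im,d=cloud(n);Q=toC(P.reshape(-1,3));Q=Q[d.ravel()>0]
    q=Q[(Q[:,0]>42)&(Q[:,0]<58)&(Q[:,1]>60)&(Q[:,1]<110)&(Q[:,2]>145)&(Q[:,2]<200)]
    print(n,len(q),q.min(0).round(1),q.max(0).round(1),'phi',np.rad2deg(np.arctan2(q[:,2]-96,q[:,1]-38)).mean().round(1),np.hypot(q[:,2]-96,q[:,1]-38).max().round(1))
    # pad: on the tube side (below strap) : along/normal coords
    ph=np.deg2rad(58);e=np.array([np.cos(ph),np.sin(ph)]);nn=np.array([np.sin(ph),-np.cos(ph)])
    q=Q[(abs(Q[:,0]-50)<9)];y=q[:,1:]-[38,96];r=y@e;t=y@nn;k=(r>25)&(r<51)&(abs(t)<40)
    h,ed=np.histogram(t[k],np.arange(-40,40,4));print(dict(zip(ed[:-1].astype(int).tolist(),h.tolist())),t[k].min())
    k=(r>60)&(r<104)&(abs(t)<15);print('strap face t',t[k].mean(),k.sum(),np.polyfit(r[k],t[k],1))
    q2=Q[(abs(Q[:,1])<13)&(Q[:,2]>60)&(Q[:,2]<85)&(Q[:,0]<90)&(Q[:,0]>-85)];print('tube',len(q2),q2.min(0).round(1),np.percentile(q2[:,2],98).round(1))
E
```

```text
[ -9.55334378   1.41059717 252.6115776 ] 37.47867314991313
turn [-0.04 -0.07 -0.19] shift [  8.  128.6  59.5] t 11.6333
top 163 [ 42.1  64.4 145.8] [ 57.9  98.8 187.6] phi 58.8 106.6
{-40: 0, -36: 0, -32: 0, -28: 0, -24: 0, -20: 14, -16: 17, -12: 9, -8: 7, -4: 31, 0: 6, 4: 0, 8: 0, 12: 0, 16: 0, 20: 0, 24: 0, 28: 0, 32: 0} -19.58495450892432
strap face t -1.2522850368648548 142 [ 0.0248624  -3.29754051]
tube 664 [-47.1 -13.   60.8] 76.9
scene 58 [ 42.3  68.1 146.4] [ 57.6  98.9 187.2] phi 57.1 108.1
{-40: 0, -36: 0, -32: 0, -28: 0, -24: 0, -20: 2, -16: 20, -12: 24, -8: 22, -4: 13, 0: 0, 4: 0, 8: 8, 12: 8, 16: 19, 20: 16, 24: 0, 28: 0, 32: 0} -16.66450960898471
strap face t 0.998106994504702 27 [ 0.12065621 -9.88015678]
tube 1129 [-83.  -11.1  60. ] 75.0
```

Strap angle is about 57.5° above cradle +y, i.e. 2.14 rad open, and the pad's lowest point is about 19–20 mm below the strap's middle. I'll go behind the strap.

Request:
move_arm --commands '[0,0,0,3,30,14,0,0,0,0,8,65,30,0,0,0,0,8,100,46,0,0,0,0,8,129,60,0,0,0,0,8,129,60,0,0,0,0,8,129,60,0,0,0,0,8,129,60,0,0,0,0,8,129,60,0]'

```text
time_s: 12.4
ee_pos: [665.0, 182.5, 242.2]
eef_rot: [0.562, 0.429, 0.563, -0.429]
wrist_force: [-0.2, 0.4, 0.6]
gripper_width: 0.4
```

Request:
move_arm --commands '[0,0,0,30,0,0,0,0,0,0,60,0,0,0,0,0,0,73,0,0,0,0,0,0,73,0,0,0,0,0,0,73,0,0,0]'

```text
time_s: 12.82
ee_pos: [665.4, 182.5, 170.3]
eef_rot: [0.562, 0.429, 0.563, -0.429]
wrist_force: [0.7, -0.7, 0.9]
gripper_width: 0.8
```

```bash
python3 - <<'E'
from h import *
s,p,R=state();print(toC(p),s['gripper_width'],s['wrist_force']);delta(fromC([50,112,172]),Rtool(EX))
im,d=read_camera('scene');im2,d=read_camera('wrist')
cv2.imwrite('pics/c5.png',np.hstack([cv2.resize(im[200:380,300:540,::-1],(400,300)),cv2.resize(im2[:300,:,::-1],(400,300))]))
E
```

```text
[ 49.87163742 129.04172567 170.30222736] 0.8454668662074265 [ 0.74814188 -0.67152608  0.89459811]
turn [ 0.01 -0.02  0.03] shift [ -1.7 -17.    0.1] t 12.8167
```

View pics/c5.png

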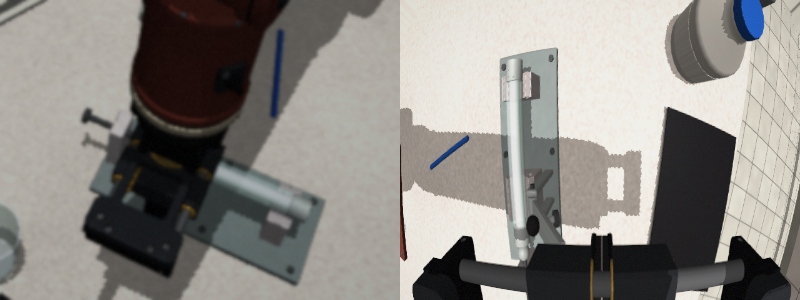

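The wrist view (right) shows the shut fingers at (600,245), behind and beyond the open strap at (540,225), and the tube lying in the cradle. I'll push the strap towards upright.

Request:
move_arm --commands '[0,0,0,-1,-10,0,0,0,0,0,-3,-20,0,0,0,0,0,-5,-30,0,0,0,0,0,-7,-40,0,0,0,0,0,-10,-50,0,0,0,0,0,-12,-60,0,0,0,0,0,-14,-70,0,0,0,0,0,-14,-74,0,0]'

```text
time_s: 13.58
ee_pos: [598.1, 163.1, 189.0]
eef_rot: [0.564, 0.432, 0.56, -0.426]
wrist_force: [7.3, 1.9, 5.8]
gripper_width: 0.7
```

```bash
python3 - <<'E'
from h import *
s,p,R=state();print(toC(p),CR@s['wrist_force']);
E
```

```text
[ 50.77289905  58.94392169 188.99039866] [0.09274731 7.50337784 5.76901803]
```

Request:
move_arm --commands '[0,0,0,-3,-10,0,0,0,0,0,-4,-20,0,0,0,0,0,-3,-30,0,0,0,0,0,0,-39,0,0,0,0,0,4,-47,0,0,0,0,0,11,-57,0,0,0,0,0,19,-67,0,0,0,0,0,19,-67,0,0]'

```text
time_s: 14.25
ee_pos: [530.8, 144.7, 166.9]
eef_rot: [0.563, 0.431, 0.562, -0.427]
wrist_force: [1.6, -0.3, 1.9]
gripper_width: 0.5
```

```bash
python3 - <<'E'
from h import *
s,p,R=state();print(toC(p),CR@s['wrist_force']);
im,d=read_camera('scene');np.savez('scene',p=im,d=d);im2,d2=read_camera('top');np.savez('top',p=im2,d=d2)
for n in('top','scene'):
    P,im,d=cloud(n);Q=toC(P.reshape(-1,3));Q=Q[d.ravel()>0]
    q=Q[(Q[:,0]>42)&(Q[:,0]<58)&(Q[:,1]>-70)&(Q[:,1]<30)&(Q[:,2]>105)&(Q[:,2]<200)]
    print(n,len(q));print(q[::max(1,len(q)//15)].round().astype(int).tolist())
E
```

```text
[ 50.62735506 -10.7664269  166.87379646] [0.7249796  1.42745608 1.93652769]
top 3
[[54, 22, 143], [52, 23, 134], [50, 28, 115]]
scene 151
[[58, 9, 135], [58, 11, 128], [55, 14, 131], [56, 16, 129], [54, 25, 140], [55, 29, 143], [56, 29, 139], [56, 29, 137], [47, 28, 138], [56, 25, 120], [55, 26, 115], [55, 28, 115], [53, 28, 113], [52, 28, 111], [47, 29, 113], [44, 30, 107]]
```

Request:
move_arm --commands '[0,0,0,-15,5,0,0,0,0,7,-25,5,0,0,0,0,14,-25,5,0,0,0,0,20,-25,5,0,0,0,0,20,-25,5,0,0,0,0,20,-25,5,0,0]'

```text
time_s: 14.85
ee_pos: [533.8, 145.8, 190.1]
eef_rot: [0.628, 0.52, 0.48, -0.325]
wrist_force: [0.7, 0.2, 0.3]
gripper_width: 0.3
```

```bash
cat >> h.py <<'E'
TR=Rtool(EX)@Ro.from_rotvec([0,0,np.deg2rad(20)]).as_matrix()
def plan(phs):
    s,p,R=state();print('tcpC',toC(p).round(1),'F',(CR@s['wrist_force']).round(2),(R[:,0]@CR.T).round(2))
    for ph in phs:
        a=np.deg2rad(ph);t=[50,38+95*np.cos(a)+3*np.sin(a)+14.1,96+95*np.sin(a)-3*np.cos(a)+5.1]
        print(ph,np.round(t,1),end=' ');delta(fromC(t),TR)
E
python3 -c "
from h import *
plan([125,130,135,140,145,150,155,160])"
```

```text
tcpC [ 50.4  -7.6 190.1] F [0.02 0.67 0.3 ] [-0.    0.34 -0.94]
125 [5.000e+01 1.000e-01 1.806e+02] turn [-0.04 -0.07  0.05] shift [11.5  4.  -0.4] t 14.85
130 [ 50.   -6.7 175.8] turn [-0.04 -0.07  0.05] shift [13.7 -4.  -0.3] t 14.85
135 [ 50.  -13.  170.4] turn [-0.04 -0.07  0.05] shift [ 16.7 -11.8  -0.3] t 14.85
140 [ 50.  -18.7 164.5] turn [-0.04 -0.07  0.05] shift [ 20.3 -19.2  -0.3] t 14.85
145 [ 50. -24. 158.] turn [-0.04 -0.07  0.05] shift [ 24.5 -26.4  -0.3] t 14.85
150 [ 50.  -28.7 151.2] turn [-0.04 -0.07  0.05] shift [ 29.4 -33.1  -0.3] t 14.85
155 [ 50.  -32.7 144. ] turn [-0.04 -0.07  0.05] shift [ 34.8 -39.4  -0.3] t 14.85
160 [ 50.  -36.1 136.4] turn [-0.04 -0.07  0.05] shift [ 40.7 -45.2  -0.3] t 14.85
```

Request:
move_arm --commands '[0,0,0,8,-5,0,0,0,0,0,17,-12,0,0,0,0,0,20,-19,0,0,0,0,0,25,-26,0,0,0,0,0,29,-33,0,0,0,0,0,35,-39,0,0,0,0,0,35,-39,0,0]'

```text
time_s: 15.43
ee_pos: [511.3, 139.4, 142.7]
eef_rot: [0.628, 0.52, 0.479, -0.325]
wrist_force: [0.6, 0.2, 0.9]
gripper_width: 0.7
```

```bash
python3 - <<'E'
from h import *
plan([160,164,168,172])
im,d=read_camera('scene');im2,d=read_camera('wrist')
cv2.imwrite('pics/c6.png',np.hstack([cv2.resize(im[200:380,300:540,::-1],(400,300)),cv2.resize(im2[:300,:,::-1],(400,300))]))
E
```

```text
tcpC [ 50.6 -31.  142.7] F [-0.05  0.66  0.91] [ 0.    0.34 -0.94]
160 [ 50.  -36.1 136.4] turn [-0.04  0.06  0.02] shift [ 4.1 -7.  -0.6] t 15.4333
164 [ 50.  -38.4 130.2] turn [-0.04  0.06  0.02] shift [  9.2 -11.2  -0.6] t 15.4333
168 [ 50.  -40.2 123.8] turn [-0.04  0.06  0.02] shift [ 14.6 -15.1  -0.6] t 15.4333
172 [ 50.  -41.6 117.3] turn [-0.04  0.06  0.02] shift [ 20.3 -18.6  -0.6] t 15.4333
```

View pics/c6.png

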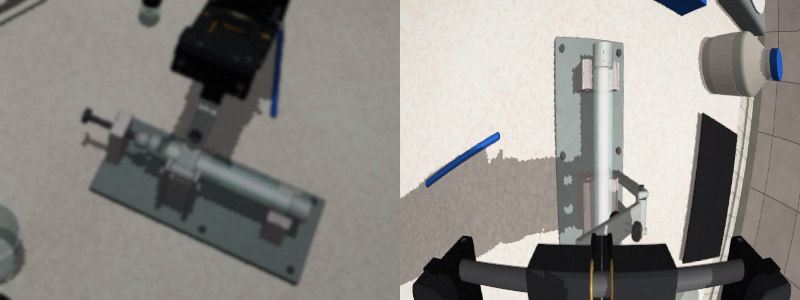

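The left view shows the strap over the tube (nut at (197,135)) with the finger at its free end near (210,100). The tube and stop are in place. I'll press on slowly.

Request:
move_arm --commands '[0,0,0,2,-4,0,0,0,0,0,4,-7,0,0,0,0,0,7,-9,0,0,0,0,0,9,-11,0,0,0,0,0,12,-13,0,0,0,0,0,15,-15,0,0]'

```text
time_s: 16.03
ee_pos: [503.4, 137.2, 125.0]
eef_rot: [0.628, 0.52, 0.479, -0.324]
wrist_force: [-1.1, -0.5, 8.3]
gripper_width: 0.4
```

```bash
python3 - <<'E'
from h import *
plan([168,172,174,176,178,180])
for n in('scene','top'):
    im,d=read_camera(n);np.savez(n,p=im,d=d);P,im,d=cloud(n);Q=toC(P.reshape(-1,3));Q=Q[d.ravel()>0]
    q=Q[(Q[:,0]>43)&(Q[:,0]<57)&(Q[:,1]>-75)&(Q[:,1]<-12)&(Q[:,2]>78)&(Q[:,2]<150)]
    print(n,q[np.argsort(q[:,1])][::max(1,len(q)//15)].round().astype(int).tolist())
E
```

```text
tcpC [ 50.6 -39.2 125. ] F [ 0.17 -1.16  8.3 ] [ 0.    0.34 -0.94]
168 [ 50.  -40.2 123.8] turn [-0.06  0.02 -0.09] shift [ 0.8 -1.4 -0.6] t 16.0333
172 [ 50.  -41.6 117.3] turn [-0.06  0.02 -0.09] shift [ 6.5 -4.9 -0.6] t 16.0333
174 [ 50.  -42.1 114. ] turn [-0.06  0.02 -0.09] shift [ 9.4 -6.5 -0.6] t 16.0333
176 [ 50.  -42.5 110.7] turn [-0.06  0.02 -0.09] shift [12.3 -8.  -0.6] t 16.0333
178 [ 50.  -42.7 107.4] turn [-0.06  0.02 -0.09] shift [15.3 -9.4 -0.6] t 16.0333
180 [ 50.  -42.9 104.1] turn [-0.06  0.02 -0.09] shift [ 18.4 -10.7  -0.6] t 16.0333
scene [[46, -38, 117], [47, -36, 141], [51, -35, 142], [52, -34, 117], [57, -34, 134], [51, -33, 126], [53, -32, 129], [45, -31, 138], [45, -30, 118], [54, -29, 119], [43, -27, 114], [46, -24, 116], [43, -21, 116], [46, -18, 114], [52, -17, 112], [46, -14, 111]]
top []
```

Request:
move_arm --commands '[0,0,0,1.8,-1.1,0,0,0,0,0,3.6,-2.2,0,0,0,0,0,5.4,-3.3,0,0]'

```text
time_s: 16.38
ee_pos: [501.7, 136.8, 118.5]
eef_rot: [0.628, 0.52, 0.479, -0.325]
wrist_force: [-2.1, 0.0, 7.8]
gripper_width: 0.3
```

Request:
move_arm --commands '[0,0,0,1.5,-0.8,0,0,0,0,0,3,-1.6,0,0]'

```text
time_s: 16.55
ee_pos: [501.0, 136.6, 114.9]
eef_rot: [0.628, 0.52, 0.479, -0.325]
wrist_force: [-2.2, -1.9, 7.1]
gripper_width: 0.6
```

Request:
move_arm --commands '[0,0,0,1.5,-0.8,0,0,0,0,0,3,-1.5,0,0]'

```text
time_s: 16.72
ee_pos: [500.5, 136.4, 111.5]
eef_rot: [0.628, 0.52, 0.479, -0.325]
wrist_force: [-2.6, -1.9, 8.4]
gripper_width: 0.6
```

```bash
python3 - <<'E'
from h import *
plan([176,178,180,182])
E
```

```text
tcpC [ 50.6 -42.3 111.5] F [ 1.17 -3.01  8.37] [ 0.    0.34 -0.94]
176 [ 50.  -42.5 110.7] turn [-0.05  0.03  0.02] shift [ 0.6 -0.5 -0.6] t 16.7167
178 [ 50.  -42.7 107.4] turn [-0.05  0.03  0.02] shift [ 3.7 -1.8 -0.6] t 16.7167
180 [ 50.  -42.9 104.1] turn [-0.05  0.03  0.02] shift [ 6.7 -3.1 -0.6] t 16.7167
182 [ 50.  -42.9 100.8] turn [-0.05  0.03  0.02] shift [ 9.8 -4.3 -0.6] t 16.7167
```

Request:
move_arm --commands '[0,0,0,1.5,-0.7,0,0,0,0,0,3,-1.3,0,0]'

```text
time_s: 16.88
ee_pos: [500.1, 136.3, 108.1]
eef_rot: [0.628, 0.52, 0.479, -0.325]
wrist_force: [-3.5, -0.8, 7.5]
gripper_width: 0.3
```

Request:
move_arm --commands '[0,0,0,1.5,-0.7,0,0,0,0,0,3,-1.3,0,0]'

```text
time_s: 17.05
ee_pos: [499.8, 136.3, 104.7]
eef_rot: [0.628, 0.52, 0.479, -0.325]
wrist_force: [-4.1, -0.9, 7.4]
gripper_width: 0.5
```

```bash
python3 - <<'E'
from h import *
s,p,R=state();print(toC(p).round(2),(CR@s['wrist_force']).round(2),s['ft_torque'])
z=[]
for n in('scene','top')*2:
    im,d=read_camera(n);np.savez(n,p=im,d=d);s=sense();z.append((CR@s['wrist_force']).round(1).tolist())
print(z,toC(state()[1]).round(2))
P,im,d=cloud('scene');Q=toC(P.reshape(-1,3));Q=Q[d.ravel()>0]
q=Q[(Q[:,0]>41)&(Q[:,0]<59)&(Q[:,1]>-40)&(Q[:,1]<28)&(Q[:,2]>78)&(Q[:,2]<135)]
print(q[np.argsort(q[:,1])][::max(1,len(q)//20)].round().astype(int).tolist())
E
```

```text
[ 50.56 -42.93 104.72] [-0.21 -4.23  7.45] [-0.30502318  0.61909368  0.0122091 ]
[[0.6, -1.4, 5.4], [0.7, -2.6, 3.6], [0.7, -0.7, 4.0], [0.2, -1.2, 3.7]] [ 50.59 -43.05 104.51]
[[57, -40, 113], [59, -38, 101], [51, -37, 114], [43, -36, 101], [46, -35, 111], [47, -32, 103], [49, -29, 101], [44, -24, 100], [56, -21, 100], [53, -17, 102], [49, -4, 120], [43, -1, 99], [48, 2, 102], [50, 4, 120], [51, 6, 119], [41, 8, 98], [57, 10, 100], [56, 14, 98], [58, 18, 97], [46, 21, 101], [43, 25, 100]]
```

Request:
move_arm --commands '[0,0,0,1.5,-0.6,0,0,0,0,0,3,-1.2,0,0]'

```text
time_s: 17.42
ee_pos: [499.7, 136.3, 101.5]
eef_rot: [0.628, 0.52, 0.479, -0.325]
wrist_force: [-3.5, -1.3, 7.9]
gripper_width: 0.9
```

Request:
move_arm --commands '[0,0,0,1.5,-0.6,0,0,0,0,0,3,-1.1,0,0]'

```text
time_s: 17.58
ee_pos: [499.6, 136.2, 98.2]
eef_rot: [0.628, 0.52, 0.479, -0.325]
wrist_force: [-3.5, -2.2, 7.7]
gripper_width: 0.4
```

```bash
python3 - <<'E'
from h import *
plan([182,184,186,188,190,192])
E
```

```text
tcpC [ 50.5 -43.1  98.2] F [ 1.18 -3.92  7.68] [ 0.    0.34 -0.94]
182 [ 50.  -42.9 100.8] turn [-0.04  0.02  0.05] shift [-2.3  1.  -0.5] t 17.5833
184 [ 50.  -42.9  97.5] turn [-0.04  0.02  0.05] shift [ 0.8 -0.  -0.5] t 17.5833
186 [ 50.  -42.7  94.2] turn [-0.04  0.02  0.05] shift [ 4.  -1.  -0.5] t 17.5833
188 [ 50.  -42.4  90.8] turn [-0.04  0.02  0.05] shift [ 7.2 -1.8 -0.5] t 17.5833
190 [ 50.  -42.   87.6] turn [-0.04  0.02  0.05] shift [10.4 -2.6 -0.5] t 17.5833
192 [ 50.  -41.4  84.3] turn [-0.04  0.02  0.05] shift [13.7 -3.2 -0.5] t 17.5833
```

Request:
move_arm --commands '[0,0,0,1.5,-0.4,0,0,0,0,0,3,-0.9,0,0]'

```text
time_s: 17.75
ee_pos: [499.7, 136.3, 95.0]
eef_rot: [0.628, 0.52, 0.479, -0.325]
wrist_force: [-4.0, -0.7, 6.8]
gripper_width: 0.3
```

Request:
move_arm --commands '[0,0,0,1.5,-0.4,0,0,0,0,0,3,-0.8,0,0]'

```text
time_s: 17.92
ee_pos: [499.9, 136.3, 91.8]
eef_rot: [0.628, 0.52, 0.479, -0.325]
wrist_force: [-4.7, -2.0, 6.7]
gripper_width: 0.3
```

Request:
move_arm --commands '[0,0,0,1.2,-0.3,0,0,0,0,0,2.4,-0.6,0,0]'

```text
time_s: 18.08
ee_pos: [500.1, 136.3, 89.4]
eef_rot: [0.628, 0.52, 0.479, -0.325]
wrist_force: [-5.9, -1.8, 8.5]
gripper_width: 0.3
```

```bash
python3 - <<'E'
from h import *
plan([188,190])
z=[]
for n in('scene','wrist')*2:
    im,d=read_camera(n);np.savez(n,p=im,d=d);s=sense();z.append((CR@s['wrist_force']).round(1).tolist())
print(z,toC(state()[1]).round(2))
P,im,d=cloud('scene');Q=toC(P.reshape(-1,3));Q=Q[d.ravel()>0]
q=Q[(Q[:,0]>41)&(Q[:,0]<59)&(Q[:,1]>-70)&(Q[:,1]<-10)&(Q[:,2]>74)&(Q[:,2]<104)]
print(np.polyfit(q[:,1],q[:,2],1),len(q));print(q[np.argsort(q[:,1])][::max(1,len(q)//16)].round().astype(int).tolist())
s=np.load('scene.npz')['p'][255:335,365:445,::-1]
w=np.load('wrist.npz')['p'][100:300,250:450,::-1]
cv2.imwrite('pics/c7.png',np.hstack([cv2.resize(s,(400,400),interpolation=cv2.INTER_CUBIC),cv2.resize(w,(400,400))]))
E
```

```text
tcpC [ 50.6 -42.6  89.4] F [ 0.16 -6.17  8.55] [ 0.    0.34 -0.94]
188 [ 50.  -42.4  90.8] turn [-0.05  0.03  0.08] shift [-1.3  0.7 -0.6] t 18.0833
190 [ 50.  -42.   87.6] turn [-0.05  0.03  0.08] shift [ 1.9  0.  -0.6] t 18.0833
[[1.0, -4.0, 6.3], [0.1, -3.8, 4.8], [0.8, -2.9, 5.1], [-0.0, -3.1, 5.1]] [ 50.59 -42.68  89.29]
[-0.34620199 82.52346408] 134
[[54, -41, 100], [47, -38, 103], [43, -37, 100], [43, -37, 104], [44, -36, 100], [56, -36, 92], [55, -35, 98], [48, -34, 94], [53, -34, 88], [47, -32, 90], [50, -30, 88], [54, -29, 91], [49, -27, 90], [52, -25, 90], [42, -23, 90], [47, -20, 91], [41, -15, 93]]
```

View pics/c7.png

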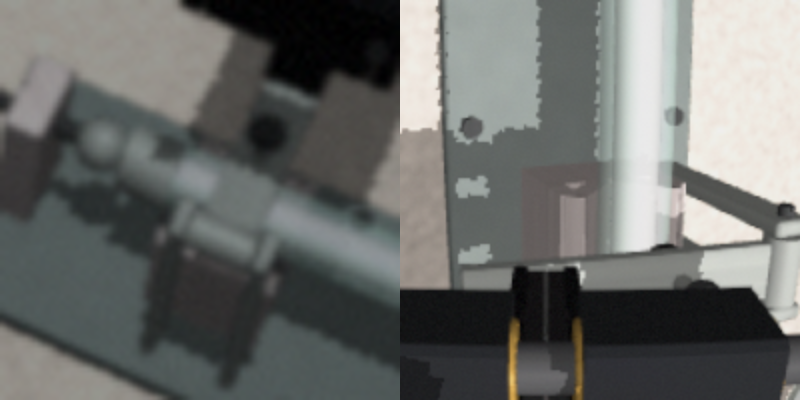

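The wrist crop shows the finger on the strap at (545,270), with the strap lying across the tube. The left view shows the tube end still on the button near (120,150). Push is up about 2 N, so the pad has touched. I'll continue in small steps.

Request:
move_arm --commands '[0,0,0,1.1,-0.5,0,0,0,0,0,2.2,-1,0,0]'

```text
time_s: 18.45
ee_pos: [500.4, 136.4, 87.4]
eef_rot: [0.628, 0.52, 0.479, -0.325]
wrist_force: [-3.5, -2.0, 8.9]
gripper_width: 0.5
```

```bash
cat > f.py <<'E'
from h import *
a=np.deg2rad(190);n=np.array([0,np.sin(a),-np.cos(a)])
s,p,R=state();f=CR@s['wrist_force'];print('moving',toC(p).round(2),f.round(2),(f@n).round(2))
z=[]
for i in range(5):
    read_camera('top');z.append(CR@sense()['wrist_force'])
z=np.array(z);print((z@n).round(2),z[2:].mean(0).round(2),toC(state()[1]).round(2))
E
python3 f.py
```

```text
moving [ 50.54 -42.35  87.39] [ 1.03 -3.94  8.93] 9.48
[7.69 6.59 6.12 6.24 6.89] [ 0.62 -2.58  6.06] [ 50.56 -42.38  87.28]
```

Request:
move_arm --commands '[0,0,0,1.2,-0.4,0,0,0,0,0,2.4,-0.8,0,0]'

```text
time_s: 18.87
ee_pos: [500.6, 136.5, 85.0]
eef_rot: [0.628, 0.52, 0.479, -0.325]
wrist_force: [-4.1, -2.1, 10.9]
gripper_width: 0.9
```

```bash
python3 f.py
```

```text
moving [ 50.52 -42.07  85.04] [ 0.99 -4.49 10.92] 11.53
[8.58 8.1  6.93 7.71 6.73] [ 0.8  -2.19  6.85] [ 50.55 -42.09  84.93]
```

Request:
move_arm --commands '[0,0,0,0.6,-0.2,0,0,0,0,0,1.2,-0.4,0,0,0,0,0,1.2,-0.4,0,0,0,0,0,1.2,-0.4,0,0]'

```text
time_s: 19.45
ee_pos: [500.8, 136.6, 83.9]
eef_rot: [0.628, 0.52, 0.479, -0.325]
wrist_force: [-3.4, -2.0, 8.6]
gripper_width: 0.7
```

```bash
python3 f.py
```

```text
moving [ 50.54 -41.9   83.87] [ 0.99 -3.81  8.61] 9.14
[7.93 8.6  8.24 9.26 9.27] [ 0.89 -3.4   8.46] [ 50.55 -41.9   83.85]
```

The halt reading is about 8.7 N against a 3.9 N baseline (+4.8 N), which matches half squeeze. I'll withdraw.

Request:
move_arm --commands '[0,0,0,-1.5,0.3,0,0,0,0,0,-4,0,0,0,0,0,0,-10,0,0,0,0,0,0,-30,0,0,0,0,0,0,-60,0,0,0,0,0,0,-90,-20,0,0,0,0,0,-110,-40,0,0,0,0,0,-120,-60,0,0]'

```text
time_s: 20.37
ee_pos: [418.6, 114.1, 174.3]
eef_rot: [0.628, 0.518, 0.48, -0.326]
wrist_force: [0.1, 0.2, -0.4]
gripper_width: 0.3
```

```bash
python3 - <<'E'
from h import *
s,p,R=state();print(toC(p).round(1),s['wrist_force'])
stopcheck()
P,im,d=cloud('scene');Q=toC(P.reshape(-1,3));Q=Q[d.ravel()>0]
q=Q[(Q[:,0]>43)&(Q[:,0]<57)&(Q[:,1]>-66)&(Q[:,1]<-12)&(Q[:,2]>70)&(Q[:,2]<104)];k=np.polyfit(q[:,1],q[:,2],1);print('strap fit',k,np.polyval(k,-57),len(q))
for n in('top','scene'):
    P,im,d=cloud(n);Q=toC(P.reshape(-1,3));Q=Q[d.ravel()>0]
    q=Q[(abs(Q[:,1])<16)&(Q[:,2]>66)&(Q[:,2]<78)]
    for lo in(-85,-65,-45,-20,0,20,75):
        j=q[(q[:,0]>lo)&(q[:,0]<lo+18)];print(n,lo,len(j),j[:,1].min().round(1),j[:,1].max().round(1),np.percentile(j[:,2],95).round(1))
a=np.load('scene.npz')['p'][110:370,190:510,::-1];b=np.load('top.npz')['p'][120:240,115:275,::-1]
cv2.imwrite('pics/c8.png',np.hstack([cv2.resize(a,(400,325)),cv2.resize(b,(400,325))]))
E
```

```text
[  50.4 -127.1  174.3] [ 0.1125618   0.16888691 -0.37731593]
tcpC [  50.44 -127.11  174.34] F [-0.13  0.15 -0.38] 20.3667
top {90: 5, 91: 6, 92: 5, 93: 4, 94: 5, 95: 7, 96: 6, 97: 10, 98: 2, 99: 2, 100: 2, 101: 2, 102: 4, 103: 3, 104: 2, 105: 4, 106: 5, 107: 4, 108: 2, 109: 4, 110: 4}
sphere c [105.5  -1.   66.2] r 6.8
scene {90: 8, 91: 7, 92: 7, 93: 6, 94: 8, 95: 9, 96: 4, 97: 1, 98: 3, 99: 6, 100: 5, 101: 6, 102: 6, 103: 5, 104: 4, 105: 9, 106: 5, 107: 6, 108: 4, 109: 6, 110: 3}
sphere c [106.1   1.9  62.2] r 8.3
[-0.39  0.31  0.24]
strap fit [ 0.21389999 91.32314229] 79.13084263843852 128
top -85 69 -12.1 11.0 76.6
top -65 78 -12.0 10.8 75.8
top -45 74 -12.0 11.1 76.8
top -20 79 -12.7 11.7 76.3
top 0 79 -12.0 11.6 75.3
top 20 75 -12.8 12.5 75.9
top 75 79 -12.5 12.3 75.8
scene -85 108 -9.6 14.3 74.6
scene -65 117 -7.9 14.1 74.1
scene -45 116 -9.9 14.0 74.5
scene -20 115 -8.7 14.6 74.5
scene 0 114 -7.8 14.1 74.2
scene 20 108 -8.6 13.5 74.1
scene 75 106 -7.9 15.8 74.7
```

View pics/c8.png

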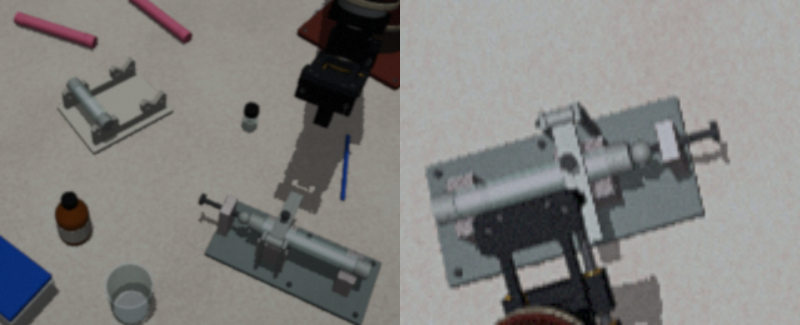

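The strap stays down across the tube at about 0.21 rad below level. The tube lies straight with its end on the button, and the bystanders are undisturbed. I'll hand it in.

```bash
python3 -c "
from workcell import *
print(hand_in())"
```

```text
the job is handed in; nothing more can be done
None
```

I took the long tube from the rack place nearer the robot and laid it in the V. I pushed it against the end stop until the wrist read about 8 N and movement stopped; a few N of that was friction in the V. Then I swung the strap over, pressed it down and backed the arm off, and handed in just after 20.4 s. No verdict was reported.

**Tube and stop:** in the last images the tube lies along the V, with its end at about 97–98 mm and the stop's tip at about 97 mm. I saw no shift of the stop, to about 1 mm. Camera heights read 1–3 mm high throughout, so I relied on straightness and the contact force for seating.

**Clamp force:** the strap stayed about 0.21 rad below level after I let go. I could not measure the pad force directly. The estimates were taken over the last steps and disagree somewhat:

| Estimate | When taken | Pad force |
|---|---|---|
| Push while moving (+4 N) | 1 mm before the end | about 9.5 N |
| Push at the halt (+3.4 N) | 1 mm before the end | about 6 N |
| Strap travel since touch | 1 mm before the end | about 7 N |
| Push at the final halt (+4.8 N) | at the end | about 8 N |

All are inside the 5–12 N window. The strap angle fits the pad's low setting seen in the images, where it reached about 19–20 mm below the strap.

**Bystanders:** the short tube, vial, bottle and beaker looked undisturbed in the last picture, though I checked this by eye only.

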